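# Square the slide carrier into the corner of the scanning board

### The job

Clear the small specimen pot off the scanning board and stand it upright on the floor of the low grey tray beside the brown jar, keeping it upright all the way. Then slide the slide carrier over the board, without lifting it, until its long far side lies flat along the steel rail over its whole length and its end is right up against the end stop. Leave the wipes canister, the brown jar, the tub and the thermometer gun where they are.

Things in the scene. Friction and masses are not known exactly. Their poses are not given: they have to be found in the camera images.
- board: The fixed light grey scanning board with the rail on it, 290 mm (x) x 400 mm (y) x 12 mm thick; its top is 12 mm above the table. Origin on the table under it, 120 mm before the rail face; axes as for rail_mid. The board reaches from x -150 to +140 mm.
- rail_mid (a point): Middle of the near face of the steel rail standing along the far side of the board, 8 mm above the board top. x points into the rail (square to its face), y along the rail towards the end stop, z up. The rail is 400 mm long (y -200 to +200 mm), 5 mm thick and rises 40 mm above the board. Turned up to 0.3 rad either way.
- stop_face (a point): Middle of the face of the end stop that looks along the rail at the carrier, 8 mm above the board top; axes as for rail_mid. The stop is a fixed steel block on the board near the +y end of the rail: 85 mm long across the board (x), 18 mm thick (on the +y side of this point), 26 mm high plus two 5 mm screw heads. Its place along the rail varies.
- carrier_center (a point): Centre (half-way up) of the loose slide carrier: solid aluminium plate with nine glass slides in its top, 90 mm (x) by 260 mm (y) by 16 mm high, 0.35 to 0.7 kg, lying on the board. x points to the long side meant for the rail, y to the end meant for the stop. Too wide to grip; its sides are plain and upright. Starts 100 to 125 mm short of the rail, skewed up to 0.25 rad, and short of the stop.
- carrier_corner_a (a point): Far corner of the carrier at its +y end (carrier frame x +45, y +130 mm), half-way up; axes as the carrier's.
- carrier_corner_b (a point): Far corner of the carrier at its -y end (carrier frame x +45, y -130 mm), half-way up; axes as the carrier's.
- carrier_end (a point): Middle of the carrier's +y end face (y +130 mm), half-way up: this end goes against the end stop.
- pot_center (a point): Centre (half-way up, 35 mm above its foot) of a small closed specimen pot with a white lid: a plain upright cylinder 44 mm across and 70 mm high, 60 to 130 g. It stands on the board between the carrier and the rail, anywhere along the rail.
- tray_in (a point): Centre of the inner floor (5 mm above the table) of the fixed low grey tray beside the board, on the left or on the right: outside 200 mm (x) by 120 mm (y) by 20 mm high, walls 5 mm, inside 190 x 110 mm. Axes: x and y along its sides, z up.
- wipes_center (a point): Bystander: white and red wipes canister standing on the table at the other side of the board from the tray, 94 mm across, 201 mm high; the point is on its axis 100 mm up.
- tub_center (a point): Bystander: clear tub with a white lid, 92 mm across, 69 mm high, on the table to the left of the board; the point is half-way up.
- jar_center (a point): Bystander: brown glass jar with a black lid, 60 mm across and 62 mm high, already standing in the tray, anywhere along the tray x axis near its middle line; the pot fits beside it, in the larger free end. The point is half-way up.
- thermo: Bystander: red thermometer gun lying on its side to the right of the board, about 130 x 140 x 42 mm; origin at its underside near the root of the grip.

How it is judged:
By the outcome, as a careful person would: the job done as asked, in the order asked, and still so for the second after the job is handed in, with the robot touching nothing.
It also fails if it takes over 61 s, if anything falls off the work surface, if the arm or the gripper's body presses on something with over 40 N, if the wrist force passes 120 N, or if a joint passes its speed limit or range.

### The arm

A 6-joint arm with a two-finger parallel gripper is mounted at the origin on the work surface. World frame = base frame: x ahead of the robot, y to its left, z up, the work surface at z = 0. Lengths are in m, angles in rad, forces in N, time in s.
With the tool pointing down it reaches from about 0.3 to 0.75 m from the base axis. Payload 8.5 kg.
Tool frame: the origin (TCP) lies at the very end of the fingers, on their centre line; the grasp point (between the pads) lies 19 mm behind it; z points along the fingers, y is the line along which they close (so a half turn about z gives the same grasp; the last joint's range is limited). The gripper opens to 85 mm and grips with 20 to 120 N. Pads are 22 mm wide; open, the fingers measure 114 mm over their backs; the gripper's body (76 mm by 85 mm) begins 54 mm behind the grasp point. The pads swing forward as they close: fully open they stand 13 mm farther back than shut.
Start: joints at [-1.422, 0.381, 1.297, -0, 1.464, -0.215], TCP at [0.196, -0.514, 0.231] pointing down, gripper open.
Joint ranges: [-3.11, 3.11], [-0.89, 2.33], [0.22, 2.48], [-1.42, 4.56], [0.17, 2.85], [-2.88, 2.88]. Speed limits (rad/s): [2.39, 2.39, 3.14, 3.14, 3.14, 3.14].

### API

Orientations are given as a 3x3 rotation matrix whose columns are the frame's x, y, z axes.
In Python, from workcell import sensors, vision, workorder gives the robot as it stands. The module is installed in compiled form; this text tells all that it offers.
- The arm moves only by the shell command python3 -m jog 'ROWS' [FORCE]. ROWS is JSON, a list of rows, each a list of 7 numbers: the closure, from 0 (fully open) to 1 (shut), then the shift along the tool's x, y, z in mm, then the turn, a rotation vector about the tool's x, y, z in rad. In form: [[fingers, x, y, z, ax, ay, az], ...]. A call has 1 to 20 rows; each row shifts and turns the commanded pose from where the row before left it, along the tool's axes as they then stand; what a row does not reach is not made up. A row lasts 1/12 s, in which the tool goes at most 41.7 mm and 7.16 degrees, less where a joint would pass 70% of its speed; a pose out of reach is approached as far as the arm can. A call is refused whole if a number of a shift passes 41.7 or a number of a turn 0.125, either way. A call with a gripper value outside its range is refused whole. The fingers move at their own pace and stop on an object; FORCE is the grip in N (left out, the last holds). Time passes only in rows, so rows that do not move let the fingers close. It gives the time, the measured TCP pose, the force, the opening and the grip force at its end, in the units of the state.
- sensors.observe(): the state, without advancing time (a new reading comes with each control period).
- vision.camera(name): name is "side" or "top"; returns the picture (384x512x3 uint8, red, green, blue); there is no depth.
- vision.calibration(name): a dict with "fx", "fy", "cx", "cy" (pixels), "R" (3x3) and "t" (3): a world point X has camera coordinates R X + t. Camera axes: x right, y down, z forward; pixel columns grow to the right and rows downward; lengths in m; the calibration is good to about 2 mm. A picture is of the moment at which its call begins. calibration takes no time and is no camera call.
- workorder.finish_job(): hands the job in; it is judged then, once.
The state is a dict: "time": time; "qpos": joint angles; "dq": joint speeds; "effort": joint torques, N m; "ee_pos": TCP position; "tool_rot": TCP orientation; "wrist_force": force on the tool from outside, world axes, zero at the start; "ft_torque": the same for the moment, N m; "finger_gap": finger opening in m; "gripper_force": force on a finger pad.
Only numpy, scipy, OpenCV 4.12 (cv2) and the standard library are available. Lean on these libraries where they do the work, as an engineer would, in place of code of your own. Each camera call takes 0.05 s, during which the arm holds its last target. There are 200 camera calls.

## Working session

There is one attempt and no reset: what is moved stays moved. The work goes in short steps, Python scripts to look and compute and a shell command to move; the robot and the scene stay as the last step left them, time stands still between calls to the robot, and variables do not carry over. Pictures are saved under pics/ and viewed, at most 12 in all, crops included, and the job is handed in when it is done.

```bash
mkdir -p pics; python3 - <<'E'
from workcell import sensors, vision
import cv2,numpy as np
for n in("top","side"):
    im=vision.camera(n); cv2.imwrite(f"pics/{n}0.png",cv2.resize(im[:,:,::-1],(800,600)))
    np.save(f"pics/{n}0.npy",im)
    c=vision.calibration(n); print(n,c)
s=sensors.observe();print(s["ee_pos"],s["tool_rot"],s["time"],s["finger_gap"])
E
```

```text
top {'fx': 486.1139732517786, 'fy': 486.1139732517786, 'cx': 252.64420555263354, 'cy': 192.3474034227793, 'R': array([[-0.02574256, -0.99942849, -0.02190919],
       [-0.98118413,  0.02945561, -0.1908142 ],
       [ 0.1913505 ,  0.0165849 , -0.98138164]]), 't': array([0.02374863, 0.58458498, 1.51217473])}
side {'fx': 420.8675857389172, 'fy': 420.8675857389172, 'cx': 258.23964958960755, 'cy': 187.7263937684807, 'R': array([[-0.76122404, -0.64831898, -0.01484778],
       [-0.50047476,  0.60188462, -0.62230211],
       [ 0.41238692, -0.46628039, -0.78263633]]), 't': array([0.43556751, 0.33886146, 1.07786369])}
[ 0.19567583 -0.51374658  0.23077336] [[ 9.34543954e-01  3.55847661e-01 -1.97723825e-04]
 [ 3.55847612e-01 -9.34543111e-01  1.28453866e-03]
 [ 2.72318638e-04 -1.27081739e-03 -9.99999155e-01]] 0.1 0.08528053520268697
```

View pics/top0.png

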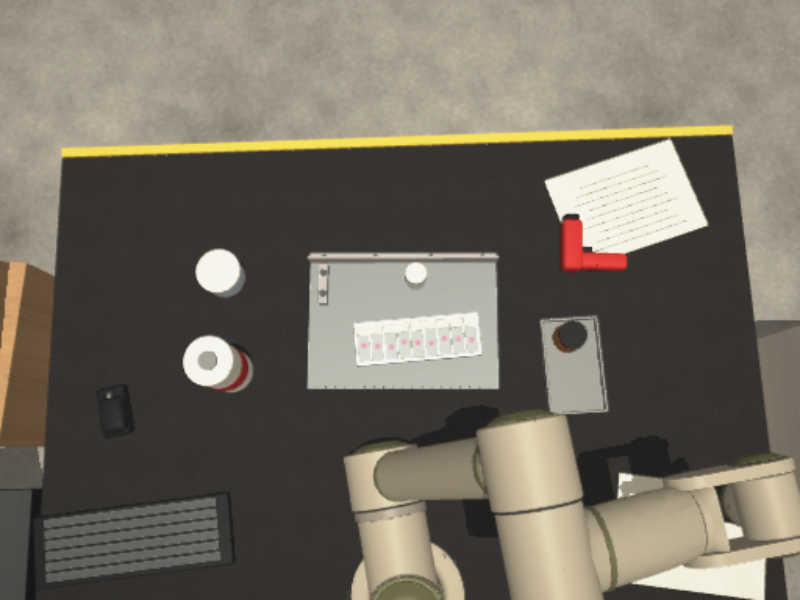

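View pics/side0.png

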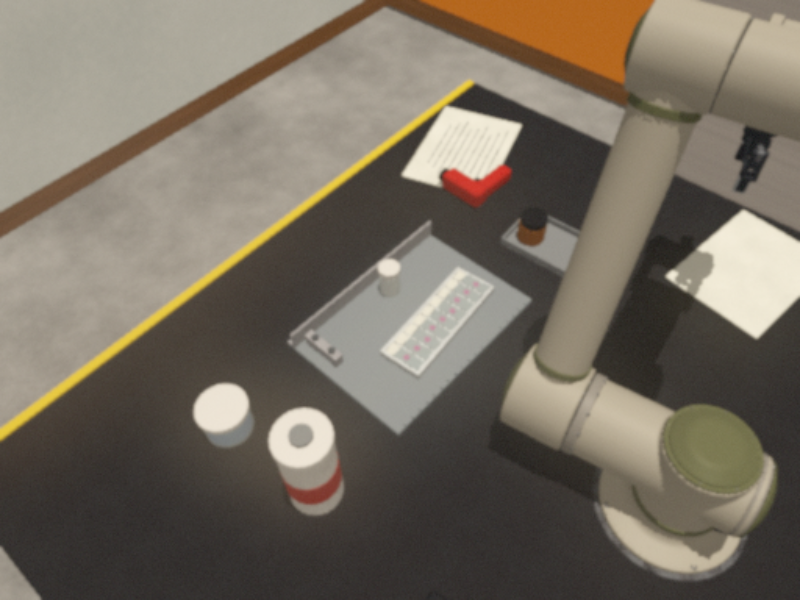

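The top view (800x600 scale) shows:
- Board: near corners (308,388) and (498,388), with the rail at row 255.
- Stop: (323,284).
- Pot lid: (416,273).
- Carrier corners: (354,323), (478,313), (481,355), (358,365).
- Tray: right of the board, corners (541,319) to (608,410).
- Jar: in the tray's far end, lid at (571,334).

The side view agrees with this.

```bash
cat > h.py <<'E'
import numpy as np, cv2
from workcell import sensors, vision
C={n:vision.calibration(n) for n in("top","side")}
def ray(n,uv,z):
    c=C[n];o=-c["R"].T@c["t"]
    d=c["R"].T@np.array([(uv[0]-c["cx"])/c["fx"],(uv[1]-c["cy"])/c["fy"],1.])
    return (o+d*(z-o[2])/d[2])
def proj(n,X):
    c=C[n];p=c["R"]@np.asarray(X,float)+c["t"];return np.array([c["fx"]*p[0]/p[2]+c["cx"],c["fy"]*p[1]/p[2]+c["cy"]])
E
python3 - <<'E'
from h import *
im=np.load("pics/top0.npy"); g=cv2.cvtColor(im,cv2.COLOR_RGB2GRAY)
cv2.imwrite("pics/crop0.png",cv2.resize(im[155:270,190:395,::-1],(800,449),interpolation=cv2.INTER_CUBIC))
S=1.5625
k=lambda u,v:(u/S-.18,v/S-.18)
# carrier: whitish mask
roi=np.zeros_like(g);roi[198:240,220:315]=255
hsv=cv2.cvtColor(im,cv2.COLOR_RGB2HSV)
print("board px",im[190,240],"carr px",im[208,232])
for th in(185,200,215):
    m=((g>th)&(roi>0)).astype(np.uint8)
    m=cv2.morphologyEx(m,cv2.MORPH_CLOSE,np.ones((9,9)))
    c=max(cv2.findContours(m,0,2)[0],key=cv2.contourArea)
    # project contour to plane then min rect
    P=np.array([ray("top",p[0],.028)[:2] for p in c])*1000
    r=cv2.minAreaRect(P.astype(np.float32));print("carrier",th,r)
for name,u,v,z in [("bNL",308,388,.012),("bNR",498,388,.012),("railL",308,259,.052),("railR",498,259,.052),("stop",323,284,.038),("tFL",541,319,.02),("tFR",597,316,.02),("tNR",608,410,.02),("tNL",549,414,.02),("jar",571,334,.062+.005),("pot",416,273,.082)]:
    print(name,(ray("top",k(u,v),z)*1000).round(0))
# lid
m=((g>200)).astype(np.uint8);m[:, :255]=0;m[:,278:]=0;m[:165]=0;m[187:]=0
c=max(cv2.findContours(m,0,2)[0],key=cv2.contourArea);ce,r=cv2.minEnclosingCircle(c)
print("lid",ce,r,cv2.boundingRect(c),(ray("top",ce,.082)*1000).round(1))
E
```

```text
board px [179 180 170] carr px [246 246 241]
carrier 185 ((501.391845703125, -36.34666442871094), (304.9523010253906, 130.85397338867188), 88.40320587158203)
carrier 200 ((510.1562194824219, -36.502960205078125), (91.51541900634766, 262.1039733886719), 3.578521251678467)
carrier 215 ((509.2972412109375, -35.74090576171875), (89.52198028564453, 259.5195617675781), 3.424689531326294)
bNL [414. 194.  12.]
bNR [ 403. -200.   12.]
railL [681. 188.  52.]
railR [ 668. -210.   52.]
stop [629. 158.  38.]
tFL [ 544. -297.   20.]
tFR [ 547. -414.   20.]
tNR [ 352. -421.   20.]
tNL [ 347. -301.   20.]
jar [ 504. -347.   67.]
pot [637. -37.  82.]
lid (265.78570556640625, 173.92857360839844) 6.869889259338379 (259, 168, 14, 13) [638.7 -36.5  82. ]
```

View pics/crop0.png

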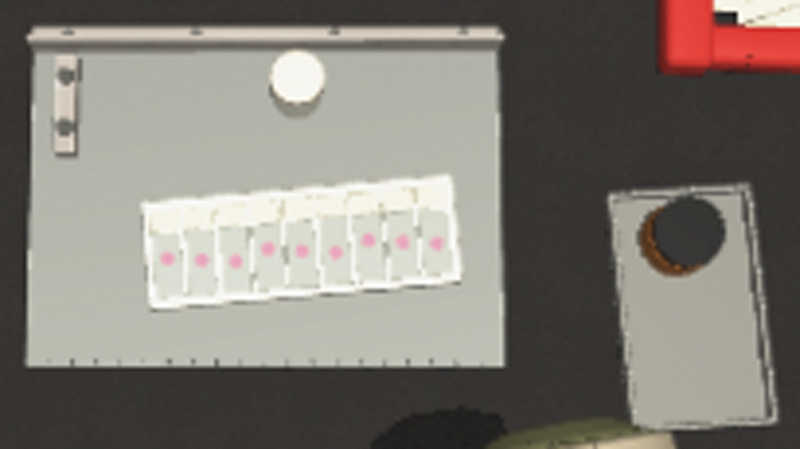

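The crop confirms the layout: rail near face at crop row ~43–50, stop's right edge at column ~77, pot lid at (298,77), and free tray space on the near side of the jar. The rail yaw is about -0.03, so I'm turning the tool to match and moving above the pot.

```bash
python3 -m jog '[[0,0,0,0,0,0,0.0985],[0,0,0,0,0,0,0.0985],[0,0,0,0,0,0,0.0985],[0,0,0,0,0,0,0.0985],[0,26.8,-30.6,0,0,0,0],[0,26.8,-30.6,0,0,0,0],[0,26.8,-30.6,0,0,0,0],[0,26.8,-30.6,0,0,0,0],[0,26.8,-30.6,0,0,0,0],[0,26.8,-30.6,0,0,0,0],[0,26.8,-30.6,0,0,0,0],[0,26.8,-30.6,0,0,0,0],[0,26.8,-30.6,0,0,0,0],[0,26.8,-30.6,0,0,0,0],[0,26.8,-30.6,0,0,0,0],[0,26.8,-30.6,0,0,0,0],[0,26.8,-30.6,0,0,0,0],[0,26.8,-30.6,0,0,0,0],[0,26.8,-30.6,0,0,0,0],[0,26.8,-30.6,0,0,0,0]]' 30
python3 - <<'E'
from h import *
# more exact lines from crop: (crop px)/3.902 + origin
k=lambda u,v:(u/3.902+190-.37,v/3.902+155-.37)
for n,u,v,z in[("nearL",28,367,.012),("nearR",505,367,.012),("railbotL",34,51,.012),("railbotR",498,48,.012),("stopface",77,57,.038),("stopface2",77,155,.038),("jar",690,232,.067),("tray",620,192,.02),("tr",750,185,.02),("tr",775,422,.02),("tr",632,428,.02)]:
    print(n,(ray("top",k(u,v),z)*1000).round(1))
# side pot lid check
im=vision.camera("side");g=cv2.cvtColor(im,cv2.COLOR_RGB2GRAY)
cv2.imwrite("pics/side1.png",cv2.resize(im[:,:,::-1],(800,600)))
print("pot lid predicted in side", proj("side",(.6387,-.0365,.082))*1.5625)
s=sensors.observe();print(s["ee_pos"],s["tool_rot"].round(3))
E
```

```text
time: 1.77
ee_pos: [0.64, -0.0356, 0.2309]
tool_rot: [[1.0, -0.03, -0.001], [-0.03, -1.0, 0.0], [-0.001, -0.0, -1.0]]
wrist_force: [-0.4, -1.4, 0.5]
finger_gap: 0.0854
gripper_force: 0.0
nearL [412.4 194.8  12. ]
nearR [ 401.5 -202.    12. ]
railbotL [683.6 188.6  12. ]
railbotR [ 673.8 -210.1   12. ]
stopface [670.7 148.7  38. ]
stopface2 [586.2 149.4  38. ]
jar [ 502.2 -350.6   67. ]
tray [ 544.4 -304.8   20. ]
tr [ 547.2 -413.7   20. ]
tr [ 350.1 -419.    20. ]
tr [ 348.3 -302.2   20. ]
pot lid predicted in side [389.17949398 265.98904323]
[ 0.64314343 -0.03044324  0.22998019] [[ 1.    -0.025  0.   ]
 [-0.025 -1.     0.003]
 [ 0.    -0.003 -1.   ]]
```

View pics/side1.png

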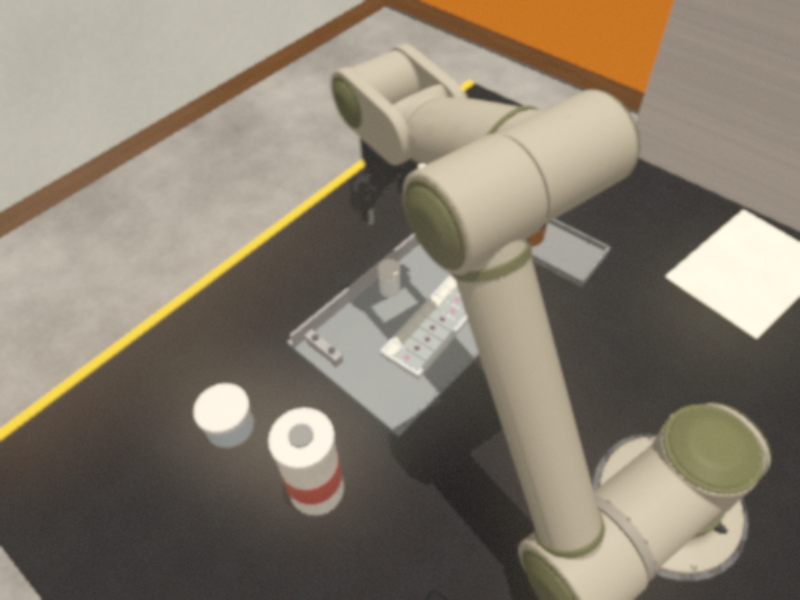

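The predicted lid pixel (389,266) matches the picture, and the gripper hangs above the pot. Next I descend and grip.

```bash
python3 -m jog '[[0,0,0,0,0,0,0],[0,0,0,0,0,0,0],[0,0,0,25,0,0,0],[0,0,0,25,0,0,0],[0,0,0,25,0,0,0],[0,0,0,25,0,0,0],[0,0,0,20,0,0,0],[0,0,0,20,0,0,0],[0,0,0,20,0,0,0],[0,0,0,15,0,0,0],[0,0,0,10,0,0,0],[0,0,0,4,0,0,0],[0,0,0,0,0,0,0],[0,0,0,0,0,0,0]]' 30
python3 -m jog '[[0.3,0,0,0,0,0,0],[0.3,0,0,0,0,0,0],[0.3,0,0,0,0,0,0],[1,0,0,0,0,0,0],[1,0,0,0,0,0,0],[1,0,0,0,0,0,0],[1,0,0,0,0,0,0],[1,0,0,0,0,0,0],[1,0,0,0,0,0,0],[1,0,0,0,0,0,0],[1,0,0,0,0,0,0],[1,0,0,0,0,0,0]]' 30
```

```text
time: 2.98
ee_pos: [0.6393, -0.0381, 0.0432]
tool_rot: [[1.0, -0.031, 0.001], [-0.031, -1.0, -0.0], [0.001, 0.0, -1.0]]
wrist_force: [0.6, -0.4, 1.0]
finger_gap: 0.0854
gripper_force: 0.0
time: 3.98
ee_pos: [0.6393, -0.0375, 0.0428]
tool_rot: [[1.0, -0.03, 0.001], [-0.03, -1.0, -0.0], [0.001, 0.0, -1.0]]
wrist_force: [-1.0, 0.9, 4.8]
finger_gap: 0.0433
gripper_force: 30.6
```

Gripped (43 mm gap, 30 N). Now lift and carry to the tray.

```bash
python3 -m jog '[[1,0,0,-8,0,0,0],[1,0,0,-16,0,0,0],[1,0,0,-16,0,0,0],[1,0,0,-16,0,0,0],[1,0,0,-16,0,0,0],[1,0,0,-8,0,0,0],[1,-8,12,0,0,0,0],[1,-14,21,0,0,0,0],[1,-18,27,0,0,0,0],[1,-18,27,0,0,0,0],[1,-18,27,0,0,0,0],[1,-18,27,0,0,0,0],[1,-18,27,0,0,0,0],[1,-18,27,0,0,0,0],[1,-18,27,0,0,0,0],[1,-18,27,0,0,0,0],[1,-18,27,0,0,0,0],[1,-16,22,0,0,0,0],[1,-14,20,0,0,0,0],[1,-8,11,0,0,0,0]]'
python3 -m jog '[[1,0,0,0,0,0,0],[1,0,0,0,0,0,0],[1,0,0,0,0,0,0]]'; python3 - <<'E'
from h import *
im=vision.camera("top");cv2.imwrite("pics/t2.png",cv2.resize(im[185:285,300:420,::-1],(720,600)))
print(sensors.observe()["ee_pos"])
E
```

```text
time: 5.65
ee_pos: [0.4049, -0.3615, 0.1215]
tool_rot: [[0.999, -0.033, -0.001], [-0.033, -0.999, 0.001], [-0.001, -0.001, -1.0]]
wrist_force: [-0.3, 0.1, -0.7]
finger_gap: 0.0435
gripper_force: 30.7
time: 5.9
ee_pos: [0.4075, -0.3588, 0.122]
tool_rot: [[1.0, -0.03, -0.0], [-0.03, -1.0, 0.001], [-0.0, -0.001, -1.0]]
wrist_force: [-0.6, -0.7, -1.0]
finger_gap: 0.0435
gripper_force: 30.7
[ 0.40774107 -0.35864426  0.12212771]
```

View pics/t2.png

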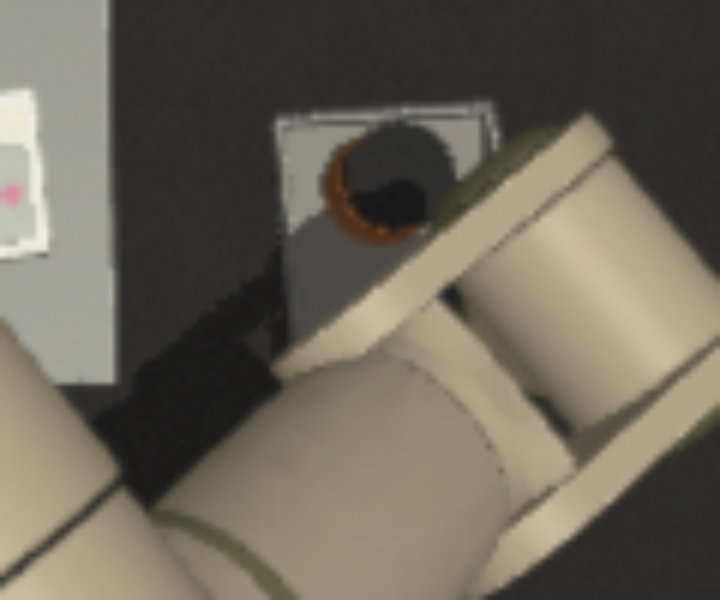

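The arm hides the pot, and the jar is undisturbed at (395,185). Lowering.

```bash
python3 -m jog '[[1,0,0,8,0,0,0],[1,0,0,14,0,0,0],[1,0,0,14,0,0,0],[1,0,0,14,0,0,0],[1,0,0,14,0,0,0],[1,0,0,10,0,0,0],[1,0,0,6,0,0,0],[1,0,0,3,0,0,0],[1,0,0,0,0,0,0],[1,0,0,0,0,0,0],[1,0,0,1,0,0,0],[1,0,0,1,0,0,0],[1,0,0,1,0,0,0],[1,0,0,0,0,0,0]]'
```

```text
time: 7.12
ee_pos: [0.4072, -0.3597, 0.0364]
tool_rot: [[1.0, -0.03, 0.0], [-0.03, -1.0, -0.0], [0.0, 0.0, -1.0]]
wrist_force: [-0.7, -0.5, -1.1]
finger_gap: 0.0431
gripper_force: 30.8
```

```bash
python3 -m jog '[[1,0,0,0.7,0,0,0],[1,0,0,0,0,0,0],[1,0,0,0.7,0,0,0],[1,0,0,0,0,0,0]]'
```

```text
time: 7.45
ee_pos: [0.4073, -0.3598, 0.0358]
tool_rot: [[1.0, -0.03, 0.0], [-0.03, -1.0, -0.001], [0.0, 0.001, -1.0]]
wrist_force: [-1.8, 2.2, 7.8]
finger_gap: 0.0431
gripper_force: 31.7
```

```bash
python3 -m jog '[[0.3,0,0,0,0,0,0],[0.3,0,0,0,0,0,0],[0.3,0,0,0,0,0,0],[0.3,0,0,0,0,0,0],[0.3,0,0,-10,0,0,0],[0.3,0,0,-20,0,0,0],[0.3,0,0,-25,0,0,0],[0.3,0,0,-25,0,0,0],[0.3,0,0,-25,0,0,0],[0.3,0,0,-15,0,0,0],[0.5,0,-15,0,0,0,0],[0.5,0,-30,0,0,0,0],[0.5,0,-40,0,0,0,0],[0.5,0,-40,0,0,0,0],[0.5,0,-40,0,0,0,0],[0.5,0,-40,0,0,0,0],[0.5,0,-40,0,0,0,0],[0.5,0,-40,0,0,0,0],[0.5,3,-25,0,0,0,0],[0.5,0,-10,0,0,0,0]]'
python3 - <<'E'
from h import *
im=vision.camera("top");np.save("pics/t3.npy",im);cv2.imwrite("pics/t3.png",cv2.resize(im[155:285,190:400,::-1],(800,495)))
s=sensors.observe();print(s["ee_pos"],s["finger_gap"])
E
```

```text
time: 9.12
ee_pos: [0.4197, -0.0371, 0.1557]
tool_rot: [[1.0, -0.027, 0.001], [-0.027, -1.0, 0.0], [0.001, -0.0, -1.0]]
wrist_force: [0.0, -0.6, 0.4]
finger_gap: 0.0428
gripper_force: 0.0
[ 0.41969313 -0.03721678  0.15557919] 0.04256392309723395
```

View pics/t3.png

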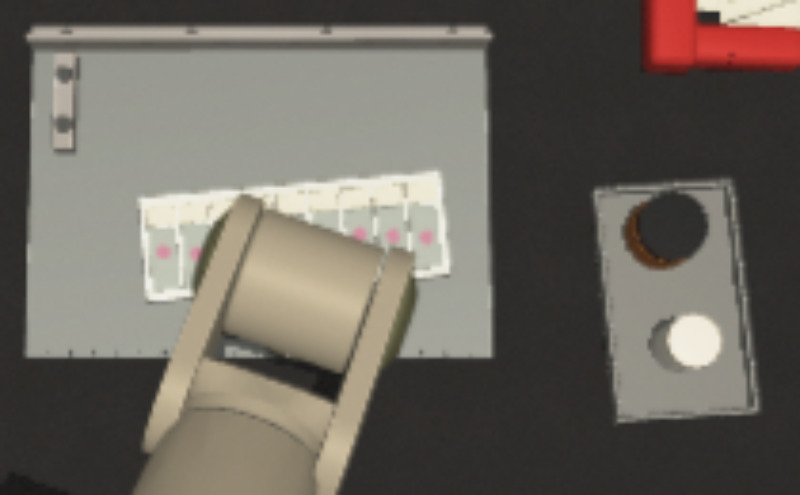

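The pot stands upright in the tray beside the jar, lid at (693,340), and the jar hasn't moved. Now lower behind the carrier and push squarely with two spread fingers.

```bash
python3 -m jog '[[0.3,0,0,20,0,0,0],[0.3,0,0,25,0,0,0],[0.3,0,0,25,0,0,0],[0.3,0,0,25,0,0,0],[0.3,0,0,20,0,0,0],[0.3,0,0,15,0,0,0],[0.3,0,0,8,0,0,0],[0.3,0,0,6,0,0,0],[0.3,0,0,0,0,0,0]]'
python3 -m jog '[[0.3,5,0,0,0,0,0],[0.3,5,0,0,0,0,0],[0.3,4,0,0,0,0,0],[0.3,4,0,0,0,0,0],[0.3,4,0,0,0,0,0],[0.3,4,0,0,0,0,0],[0.3,4,0,0,0,0,0],[0.3,4,0,0,0,0,0],[0.3,4,0,0,0,0,0],[0.3,4,0,0,0,0,0],[0.3,4,0,0,0,0,0],[0.3,4,0,0,0,0,0]]'
```

```text
time: 9.92
ee_pos: [0.4199, -0.0406, 0.0105]
tool_rot: [[1.0, -0.031, -0.001], [-0.031, -1.0, 0.0], [-0.001, -0.0, -1.0]]
wrist_force: [0.4, 0.2, -0.4]
finger_gap: 0.0596
gripper_force: 0.0
time: 10.92
ee_pos: [0.4679, -0.0406, 0.0107]
tool_rot: [[1.0, -0.029, -0.006], [-0.029, -1.0, 0.002], [-0.006, -0.001, -1.0]]
wrist_force: [-8.9, 1.2, 7.8]
finger_gap: 0.0596
gripper_force: 4.5
```

```bash
cat >> h.py <<'E'
def look(name,crop,size):
    im=vision.camera("top");u0,v0,u1,v1=crop
    cv2.imwrite(f"pics/{name}.png",cv2.resize(im[v0:v1,u0:u1,::-1],size,interpolation=cv2.INTER_CUBIC));return im
def edge(im,y,x0,x1,z=.028,rising=False):
    """sub-pixel far edge of white carrier along world x at given y; max gradient going from board to carrier"""
    g=cv2.cvtColor(im,cv2.COLOR_RGB2GRAY).astype(np.float32)
    xs=np.arange(x1,x0,-.0005);uv=np.array([proj("top",(x,y,z)) for x in xs],np.float32)
    v=cv2.remap(g,uv[:,:1],uv[:,1:],cv2.INTER_LINEAR).ravel();v=cv2.GaussianBlur(v[:,None],(1,5),0).ravel()
    i=np.argmax(v>212);return xs[i]*1000
E
python3 - <<'E'
from h import *
im=np.load("pics/top0.npy");im2=vision.camera("top")
for y in(-.15,-.13,-.1,.03,.06,.08):print(y,edge(im,y,.5,.63),edge(im2,y,.5,.63))
im=im2;cv2.imwrite("pics/side4.png",cv2.resize(vision.camera("side")[130:260,180:340,::-1],(738,600)))
E
```

```text
-0.15 561.5000000000075 568.0000000000068
-0.13 560.0000000000077 568.5000000000068
-0.1 557.0000000000081 568.0000000000068
0.03 551.0000000000088 567.0000000000069
0.06 549.000000000009 566.500000000007
0.08 547.5000000000091 565.0000000000072
```

View pics/side4.png

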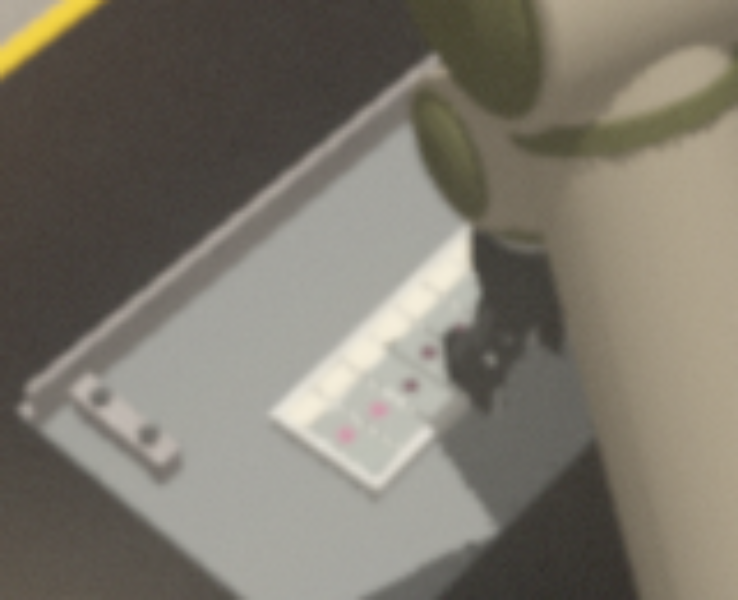

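The side view shows the fingers behind the carrier's near side and the carrier nearly squared to the rail. Continuing.

```bash
python3 -m jog '[[0.3,4,0,0,0,0,0],[0.3,5,0,0,0,0,0],[0.3,5,0,0,0,0,0],[0.3,5,0,0,0,0,0],[0.3,5,0,0,0,0,0],[0.3,5,0,0,0,0,0],[0.3,5,0,0,0,0,0],[0.3,5,0,0,0,0,0],[0.3,5,0,0,0,0,0],[0.3,5,0,0,0,0,0],[0.3,5,0,0,0,0,0],[0.3,5,0,0,0,0,0],[0.3,5,0,0,0,0,0],[0.3,5,0,0,0,0,0],[0.3,5,0,0,0,0,0],[0.3,5,0,0,0,0,0],[0.3,3,0,0,0,0,0],[0.3,2,0,0,0,0,0],[0.3,0,0,0,0,0,0]]'
python3 - <<'E'
from h import *
im=vision.camera("top");np.save("pics/t5.npy",im)
print([edge(im,y,.58,.665) for y in(-.15,-.13,-.1,.03,.06,.08)])
E
```

```text
time: 12.6
ee_pos: [0.5531, -0.0437, 0.0107]
tool_rot: [[1.0, -0.03, -0.003], [-0.03, -1.0, 0.001], [-0.003, -0.001, -1.0]]
wrist_force: [-4.2, 0.8, 2.5]
finger_gap: 0.0598
gripper_force: 2.2
[np.float64(648.5000000000018), np.float64(649.5000000000017), np.float64(650.0000000000017), np.float64(654.0000000000013), np.float64(654.5000000000011), np.float64(655.5000000000011)]
```

```bash
python3 -m jog '[[0.3,-6,0,0,0,0,0],[0.3,-10,0,0,0,0,0],[0.3,-4,0,-15,0,0,0],[0.3,0,0,-30,0,0,0],[0.3,0,0,-30,0,0,0],[0.3,0,0,-15,0,0,0],[0.3,0,0,0,0,0,0.12],[0.3,0,0,0,0,0,0.12],[0.3,0,0,0,0,0,0.12],[0.3,0,0,0,0,0,0.12],[0.3,0,0,0,0,0,0.12],[0.3,0,0,0,0,0,0.12],[0.3,0,0,0,0,0,0.12],[0.3,0,0,0,0,0,0.12],[0.3,0,0,0,0,0,0.12],[0.3,0,0,0,0,0,0.12],[0.3,0,0,0,0,0,0.12],[0.3,0,0,0,0,0,0.12],[0.3,0,0,0,0,0,0.12],[0.3,0,0,0,0,0,0.01]]'
python3 - <<'E'
from h import *
s=sensors.observe();print(s["ee_pos"],s["tool_rot"].round(3),s["qpos"].round(2))
im=look("t6",(190,155,330,260),(800,600))
E
```

```text
time: 14.32
ee_pos: [0.5339, -0.0435, 0.101]
tool_rot: [[-0.034, -0.999, 0.001], [-0.999, 0.034, -0.0], [0.0, -0.001, -1.0]]
wrist_force: [-0.0, -1.0, -0.3]
finger_gap: 0.0597
gripper_force: 0.0
[ 0.53393083 -0.04346929  0.10097107] [[-0.034 -0.999  0.001]
 [-0.999  0.034 -0.   ]
 [ 0.    -0.001 -1.   ]] [-0.3   0.49  1.54  0.    1.12  2.87]
```

View pics/t6.png

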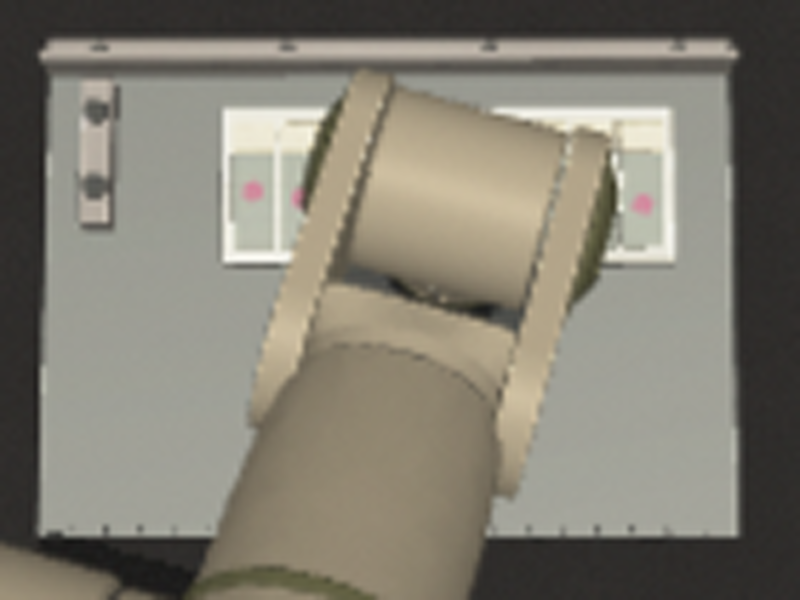

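The view shows the carrier square to the rail (corners (222,108) to (675,263)) with the stop face at column 114. Joint 6 is at its limit, so I'm turning the tool half a turn back, which gives the same grasp.

```bash
python3 -m jog '[[0.3,0,0,0,0,0,-0.12],[0.3,0,0,0,0,0,-0.12],[0.3,0,0,0,0,0,-0.12],[0.3,0,0,0,0,0,-0.12],[0.3,0,0,0,0,0,-0.12],[0.3,0,0,0,0,0,-0.12],[0.3,0,0,0,0,0,-0.12],[0.3,0,0,0,0,0,-0.12],[0.3,0,0,0,0,0,-0.12],[0.3,0,0,0,0,0,-0.12],[0.3,0,0,0,0,0,-0.12],[0.3,0,0,0,0,0,-0.12],[0.3,0,0,0,0,0,-0.12],[0.3,0,0,0,0,0,-0.12],[0.3,0,0,0,0,0,-0.12],[0.3,0,0,0,0,0,-0.12],[0.3,0,0,0,0,0,-0.12],[0.3,0,0,0,0,0,-0.12],[0.3,0,0,0,0,0,-0.12],[0.3,0,0,0,0,0,-0.12]]' >/dev/null
python3 -m jog '[[0.3,0,0,0,0,0,-0.12],[0.3,0,0,0,0,0,-0.12],[0.3,0,0,0,0,0,-0.12],[0.3,0,0,0,0,0,-0.12],[0.3,0,0,0,0,0,-0.12],[0.3,0,0,0,0,0,-0.12],[0.3,0,0,0,0,0,-0.025],[0.3,0,0,0,0,0,0],[0.3,0,0,0,0,0,0]]'
python3 - <<'E'
from h import *
print(sensors.observe()["qpos"].round(2))
k=lambda u,v:(u/5.714+190-.41,v/5.714+155-.41)
for n,u,v,z in[("stop",114,155,.038),("cFL",222,108,.028),("cNL",222,263,.028),("cFR",675,108,.028),("cNR",675,263,.028)]:print(n,(ray("top",k(u,v),z)*1000).round(1))
E
```

```text
time: 16.78
ee_pos: [0.5339, -0.0434, 0.1009]
tool_rot: [[0.028, 1.0, 0.0], [1.0, -0.028, -0.0], [-0.0, 0.0, -1.0]]
wrist_force: [-0.5, 0.1, -0.3]
finger_gap: 0.0597
gripper_force: 0.0
[-0.3   0.49  1.53  0.    1.12 -0.27]
stop [628.5 148.5  38. ]
cFL [656.7  86.5  28. ]
cNL [565.3  88.   28. ]
cFR [ 648.6 -175.6   28. ]
cNR [ 557.7 -171.3   28. ]
```

```bash
python3 -m jog '[[0.3,-15,6,0,0,0,0],[0.3,-25,11,0,0,0,0],[0.3,-25,11,0,0,0,0],[0.3,-25,12,0,0,0,0],[0.3,-25,12,0,0,0,0],[0.3,-25,12,0,0,0,0],[0.3,-15,6,0,0,0,0],[0.3,-10,4,0,0,0,0],[0.3,0,0,0,0,0,0],[0.3,0,0,15,0,0,0],[0.3,0,0,25,0,0,0],[0.3,0,0,25,0,0,0],[0.3,0,0,15,0,0,0],[0.3,0,0,7,0,0,0],[0.3,0,0,3,0,0,0],[0.3,0,0,0,0,0,0]]'
python3 -m jog '[[0.3,5,0,0,0,0,0],[0.3,5,0,0,0,0,0],[0.3,4,0,0,0,0,0],[0.3,4,0,0,0,0,0],[0.3,4,0,0,0,0,0],[0.3,4,0,0,0,0,0],[0.3,4,0,0,0,0,0],[0.3,4,0,0,0,0,0],[0.3,4,0,0,0,0,0],[0.3,4,0,0,0,0,0],[0.3,4,0,0,0,0,0],[0.3,4,0,0,0,0,0],[0.3,0,0,0,0,0,0]]'
python3 - <<'E'
from h import *
im=vision.camera("top");np.save("pics/t7.npy",im)
print([edge(im,y,.58,.665) for y in(-.12,-.1,-.08,.03,.06,.08,.1)])
g=cv2.cvtColor(im,cv2.COLOR_RGB2GRAY).astype(np.float32)
for x in(.585,.62,.64):
    r=[]
    for y in np.arange(.145,.05,-.001):
        u=proj("top",(x,y,.028)).astype(np.float32).reshape(1,1,2);r.append(cv2.remap(g,u,None,cv2.INTER_LINEAR)[0,0])
    print(x,.145-.001*np.argmax(np.array(r)>212))
E
```

```text
time: 18.12
ee_pos: [0.6036, -0.2099, 0.0111]
tool_rot: [[0.026, 1.0, -0.0], [1.0, -0.026, 0.0], [0.0, -0.0, -1.0]]
wrist_force: [-0.2, -0.5, -0.2]
finger_gap: 0.06
gripper_force: 0.0
time: 19.2
ee_pos: [0.605, -0.1597, 0.0111]
tool_rot: [[0.026, 1.0, 0.0], [1.0, -0.026, -0.0], [-0.0, 0.0, -1.0]]
wrist_force: [0.1, 0.2, 0.6]
finger_gap: 0.0596
gripper_force: 0.4
[np.float64(665.0), np.float64(665.0), np.float64(650.5000000000016), np.float64(653.5000000000013), np.float64(653.0000000000014), np.float64(652.5000000000014), np.float64(653.5000000000013)]
0.585 0.07999999999999999
0.62 0.10899999999999999
0.64 0.10899999999999999
```

```bash
python3 -m jog '[[0.3,4,0,0,0,0,0],[0.3,4,0,0,0,0,0],[0.3,4,0,0,0,0,0],[0.3,4,0,0,0,0,0],[0.3,4,0,0,0,0,0],[0.3,4,0,0,0,0,0],[0.3,4,0,0,0,0,0],[0.3,3,0,0,0,0,0],[0.3,2,0,0,0,0,0],[0.3,0,0,0,0,0,0]]'
python3 - <<'E'
from h import *
im=look("t8",(190,155,330,260),(800,600))
E
```

```text
time: 20.08
ee_pos: [0.6057, -0.1266, 0.011]
tool_rot: [[0.026, 1.0, 0.0], [1.0, -0.026, 0.0], [0.0, 0.0, -1.0]]
wrist_force: [0.8, -2.1, 1.1]
finger_gap: 0.0595
gripper_force: 0.8
```

View pics/t8.png

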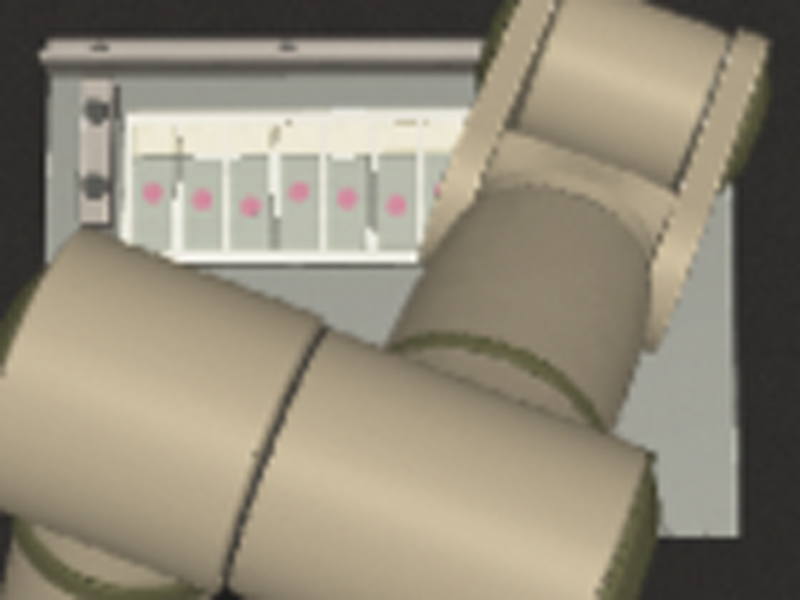

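The picture shows the carrier end (column ~122) about 4–5 mm short of the stop (114), with the near side square to within about 0.02 rad. Next I go behind it and push it onto the rail.

```bash
python3 -m jog '[[0.3,-6,0,0,0,0,0],[0.3,-9,0,0,0,0,0],[0.3,0,0,-20,0,0,0],[0.3,0,0,-30,0,0,0],[0.3,0,0,-25,0,0,0],[0.3,0,0,-15,0,0,0],[0.3,14,-8,0,0,0,0],[0.3,28,-15,0,0,0,0],[0.3,28,-16,0,0,0,0],[0.3,28,-16,0,0,0,0],[0.3,28,-15,0,0,0,0],[0.3,28,-15,0,0,0,0.12],[0.3,0,0,0,0,0,0.12],[0.3,0,0,0,0,0,0.12],[0.3,0,0,0,0,0,0.12],[0.3,0,0,0,0,0,0.12],[0.3,0,0,0,0,0,0.12],[0.3,0,0,0,0,0,0.12],[0.3,0,0,0,0,0,0.12],[0.3,0,0,0,0,0,0.12]]' >/dev/null
python3 -m jog '[[0.3,0,0,0,0,0,0.12],[0.3,0,0,0,0,0,0.12],[0.3,0,0,0,0,0,0.12],[0.3,0,0,0,0,0,0.12],[0.3,0,0,0,0,0,0.011],[0.3,0,0,15,0,0,0],[0.3,0,0,25,0,0,0],[0.3,0,0,25,0,0,0],[0.3,0,0,15,0,0,0],[0.3,0,0,7,0,0,0],[0.3,0,0,3,0,0,0],[0.3,0,0,0,0,0,0]]'
```

```text
time: 22.8
ee_pos: [0.5244, 0.0137, 0.0109]
tool_rot: [[1.0, -0.025, -0.0], [-0.025, -1.0, 0.0], [-0.0, -0.0, -1.0]]
wrist_force: [-0.2, -0.2, 0.1]
finger_gap: 0.0602
gripper_force: 0.0
```

```bash
python3 -m jog '[[0.3,8,0,0,0,0,0],[0.3,8,0,0,0,0,0],[0.3,5,0,0,0,0,0],[0.3,4,0,0,0,0,0],[0.3,4,0,0,0,0,0],[0.3,4,0,0,0,0,0],[0.3,4,0,0,0,0,0],[0.3,4,0,0,0,0,0],[0.3,3,0,0,0,0,0],[0.3,3,0,0,0,0,0],[0.3,2,0,0,0,0,0],[0.3,0,0,0,0,0,0]]'
python3 -m jog '[[0.3,1.5,0,0,0,0,0],[0.3,1.5,0,0,0,0,0],[0.3,1.5,0,0,0,0,0],[0.3,0,0,0,0,0,0]]'
```

```text
time: 23.8
ee_pos: [0.5721, 0.0129, 0.011]
tool_rot: [[1.0, -0.026, -0.004], [-0.026, -1.0, 0.0], [-0.004, -0.0, -1.0]]
wrist_force: [-6.5, 0.3, 4.3]
finger_gap: 0.0598
gripper_force: 3.2
time: 24.13
ee_pos: [0.5764, 0.0128, 0.011]
tool_rot: [[1.0, -0.026, -0.004], [-0.026, -1.0, 0.001], [-0.004, -0.0, -1.0]]
wrist_force: [-7.5, 1.1, 4.5]
finger_gap: 0.0596
gripper_force: 3.6
```

```bash
python3 -m jog '[[0.3,1,0,0,0,0,0],[0.3,1,0,0,0,0,0],[0.3,0,0,0,0,0,0]]'
python3 -m jog '[[0.3,1,0,0,0,0,0],[0.3,1,0,0,0,0,0],[0.3,0,0,0,0,0,0]]'
```

```text
time: 24.38
ee_pos: [0.5777, 0.0128, 0.0109]
tool_rot: [[1.0, -0.026, -0.006], [-0.026, -1.0, 0.001], [-0.006, -0.001, -1.0]]
wrist_force: [-10.1, 0.3, 7.2]
finger_gap: 0.0598
gripper_force: 5.1
time: 24.63
ee_pos: [0.578, 0.013, 0.0109]
tool_rot: [[1.0, -0.026, -0.01], [-0.026, -1.0, 0.001], [-0.01, -0.001, -1.0]]
wrist_force: [-18.2, 0.1, 13.0]
finger_gap: 0.06
gripper_force: 8.7
```

Stalled against the rail (18 N). One more firm press, then back off and go to the -y end.

```bash
python3 -m jog '[[0.3,1,0,0,0,0,0],[0.3,0.5,0,0,0,0,0],[0.3,0,0,0,0,0,0]]'
python3 -m jog '[[0.3,-5,0,0,0,0,0],[0.3,-8,0,0,0,0,0],[0.3,-10,0,0,0,0,0],[0.3,0,0,-20,0,0,0],[0.3,0,0,-30,0,0,0],[0.3,0,0,-25,0,0,0],[0.3,0,0,-15,0,0,0],[0.3,0,0,0,0,0,-0.12],[0.3,0,0,0,0,0,-0.12],[0.3,0,0,0,0,0,-0.12],[0.3,0,0,0,0,0,-0.12],[0.3,0,0,0,0,0,-0.12],[0.3,0,0,0,0,0,-0.12],[0.3,0,0,0,0,0,-0.12],[0.3,0,0,0,0,0,-0.12],[0.3,0,0,0,0,0,-0.12],[0.3,0,0,0,0,0,-0.12],[0.3,0,0,0,0,0,-0.12],[0.3,0,0,0,0,0,-0.12],[0.3,0,0,0,0,0,-0.12]]'
python3 - <<'E'
from h import *
look("t9",(190,155,330,260),(800,600))
E
```

```text
time: 24.88
ee_pos: [0.5782, 0.0132, 0.0108]
tool_rot: [[1.0, -0.026, -0.013], [-0.026, -1.0, 0.002], [-0.013, -0.001, -1.0]]
wrist_force: [-22.3, 1.1, 16.5]
finger_gap: 0.0598
gripper_force: 11.4
time: 26.55
ee_pos: [0.5603, 0.0129, 0.1009]
tool_rot: [[0.031, 1.0, 0.0], [1.0, -0.031, -0.0], [-0.0, 0.0, -1.0]]
wrist_force: [0.2, -0.7, -0.6]
finger_gap: 0.0601
gripper_force: 0.0
```

View pics/t9.png

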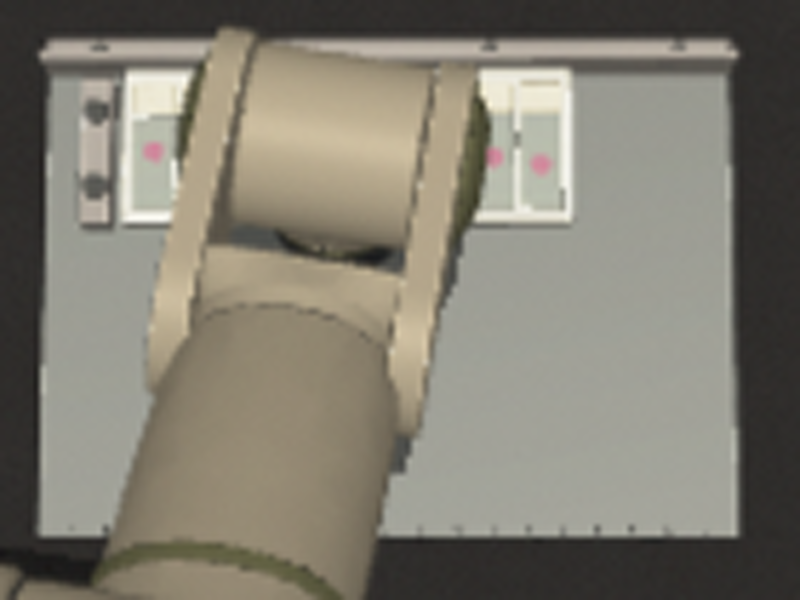

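The carrier's far edge lies along the rail at both ends (row 68 at columns 130 and 570). The end gap is about 4 mm (122 vs 114), so now the end push with a narrower finger spread to clear the rail.

```bash
python3 -m jog '[[0.5,-15,7,0,0,0,0],[0.5,-24,10,0,0,0,0],[0.5,-25,11,0,0,0,0],[0.5,-25,11,0,0,0,0],[0.5,-25,11,0,0,0,0],[0.5,-22,10,0,0,0,0],[0.5,-15,7,0,0,0,0],[0.5,-10,4,0,0,0,0],[0.5,0,0,0,0,0,0],[0.5,0,0,15,0,0,0],[0.5,0,0,25,0,0,0],[0.5,0,0,25,0,0,0],[0.5,0,0,15,0,0,0],[0.5,0,0,7,0,0,0],[0.5,0,0,0,0,0,0]]'
python3 -m jog '[[0.5,6,0,0,0,0,0],[0.5,5,0,0,0,0,0],[0.5,5,0,0,0,0,0],[0.5,3,0,0,0,0,0],[0.5,2,0,0,0,0,0],[0.5,2,0,0,0,0,0],[0.5,1,0,0,0,0,0],[0.5,0,0,0,0,0,0]]'
```

```text
time: 27.85
ee_pos: [0.6245, -0.1496, 0.0126]
tool_rot: [[0.037, 0.999, -0.003], [0.999, -0.037, 0.001], [0.001, -0.003, -1.0]]
wrist_force: [0.5, 0.3, -0.1]
finger_gap: 0.043
gripper_force: 0.0
time: 28.52
ee_pos: [0.6263, -0.1268, 0.0142]
tool_rot: [[0.037, 0.999, 0.0], [0.999, -0.037, -0.001], [-0.001, 0.0, -1.0]]
wrist_force: [-0.7, -0.6, 0.1]
finger_gap: 0.0431
gripper_force: 0.7
```

```bash
python3 -m jog '[[0.5,1,0,0,0,0,-0.01],[0.5,1,0,0,0,0,0],[0.5,1,0,0,0,0,0],[0.5,0,0,0,0,0,0]]'
python3 -m jog '[[0.5,1,0,0,0,0,0],[0.5,1,0,0,0,0,0],[0.5,0,0,0,0,0,0]]'
```

```text
time: 28.85
ee_pos: [0.6265, -0.1243, 0.0141]
tool_rot: [[0.027, 1.0, 0.001], [1.0, -0.027, -0.001], [-0.001, 0.001, -1.0]]
wrist_force: [0.3, -4.7, 1.0]
finger_gap: 0.0427
gripper_force: 2.5
time: 29.1
ee_pos: [0.6266, -0.1221, 0.0141]
tool_rot: [[0.027, 1.0, 0.001], [1.0, -0.027, -0.001], [-0.001, 0.001, -1.0]]
wrist_force: [1.1, -4.9, 0.6]
finger_gap: 0.0426
gripper_force: 2.4
```

```bash
python3 -m jog '[[0.5,1,0,0,0,0,0],[0.5,1,0,0,0,0,0],[0.5,0,0,0,0,0,0]]'
python3 -m jog '[[0.5,1,0,0,0,0,0],[0.5,1,0,0,0,0,0],[0.5,0,0,0,0,0,0]]'
```

```text
time: 29.35
ee_pos: [0.6266, -0.1212, 0.0142]
tool_rot: [[0.027, 1.0, 0.001], [1.0, -0.027, -0.003], [-0.003, 0.001, -1.0]]
wrist_force: [-0.3, -10.3, 0.3]
finger_gap: 0.0429
gripper_force: 5.2
time: 29.6
ee_pos: [0.6266, -0.1212, 0.0142]
tool_rot: [[0.027, 1.0, 0.001], [1.0, -0.027, -0.006], [-0.006, 0.001, -1.0]]
wrist_force: [-2.3, -19.3, -0.6]
finger_gap: 0.0426
gripper_force: 9.4
```

Firm on the stop. A final press against the rail to make sure it's flush, then look.

```bash
python3 -m jog '[[0.5,-6,0,0,0,0,0],[0.5,-11,0,0,0,0,0],[0.5,0,0,-20,0,0,0],[0.5,0,0,-30,0,0,0],[0.5,0,0,-25,0,0,0],[0.5,0,0,-12,0,0,0],[0.3,12,-8,0,0,0,0],[0.3,28,-15,0,0,0,0],[0.3,28,-15,0,0,0,0],[0.3,28,-15,0,0,0,0],[0.3,28,-15,0,0,0,0],[0.3,28,-15,0,0,0,0.12],[0.3,0,0,0,0,0,0.12],[0.3,0,0,0,0,0,0.12],[0.3,0,0,0,0,0,0.12],[0.3,0,0,0,0,0,0.12],[0.3,0,0,0,0,0,0.12],[0.3,0,0,0,0,0,0.12],[0.3,0,0,0,0,0,0.12],[0.3,0,0,0,0,0,0.12]]'>/dev/null
python3 -m jog '[[0.3,0,0,0,0,0,0.12],[0.3,0,0,0,0,0,0.12],[0.3,0,0,0,0,0,0.12],[0.3,0,0,0,0,0,0.12],[0.3,0,0,0,0,0,0.011],[0.3,0,0,15,0,0,0],[0.3,0,0,25,0,0,0],[0.3,0,0,25,0,0,0],[0.3,0,0,15,0,0,0],[0.3,0,0,7,0,0,0],[0.3,0,0,3,0,0,0],[0.3,0,0,0,0,0,0]]'
```

```text
time: 32.27
ee_pos: [0.5472, 0.0196, 0.0109]
tool_rot: [[1.0, -0.026, -0.0], [-0.026, -1.0, 0.0], [-0.0, -0.0, -1.0]]
wrist_force: [0.5, -0.8, -0.8]
finger_gap: 0.0599
gripper_force: 0.0
```

```bash
python3 -m jog '[[0.3,8,0,0,0,0,0],[0.3,8,0,0,0,0,0],[0.3,6,0,0,0,0,0],[0.3,4,0,0,0,0,0],[0.3,2,0,0,0,0,0],[0.3,1,0,0,0,0,0],[0.3,0,0,0,0,0,0]]'
python3 -m jog '[[0.3,1,0,0,0,0,0],[0.3,1,0,0,0,0,0],[0.3,1,0,0,0,0,0],[0.3,0,0,0,0,0,0]]'
```

```text
time: 32.85
ee_pos: [0.5762, 0.0188, 0.0109]
tool_rot: [[1.0, -0.027, -0.0], [-0.027, -1.0, 0.0], [-0.0, -0.0, -1.0]]
wrist_force: [-0.1, -0.0, -0.8]
finger_gap: 0.0597
gripper_force: 0.0
time: 33.18
ee_pos: [0.578, 0.0188, 0.0109]
tool_rot: [[1.0, -0.027, -0.003], [-0.027, -1.0, 0.0], [-0.003, -0.0, -1.0]]
wrist_force: [-5.1, -0.9, 3.6]
finger_gap: 0.0599
gripper_force: 2.6
```

```bash
python3 -m jog '[[0.3,1,0,0,0,0,0],[0.3,1,0,0,0,0,0],[0.3,0.5,0,0,0,0,0],[0.3,0,0,0,0,0,0]]'
python3 -m jog '[[0.3,-5,0,0,0,0,0],[0.3,-10,0,0,0,0,0],[0.3,-15,0,0,0,0,0],[0.3,-15,0,-15,0,0,0],[0.3,-15,0,-25,0,0,0],[0.3,-20,0,-30,0,0,0],[0.3,-20,0,-30,0,0,0],[0.3,-20,0,-30,0,0,0],[0.3,-25,0,-10,0,0,0],[0.3,-25,0,0,0,0,0],[0.3,0,0,0,0,0,0],[0.3,0,0,0,0,0,0]]'
python3 - <<'E'
from h import *
im=look("t10",(190,155,400,285),(800,495))
print(sensors.observe()["qpos"].round(2))
print([edge(im,y,.6,.69) for y in(-.1,-.08,.1,.13)])
E
```

```text
time: 33.52
ee_pos: [0.5781, 0.0188, 0.0109]
tool_rot: [[1.0, -0.027, -0.009], [-0.027, -1.0, 0.0], [-0.009, -0.0, -1.0]]
wrist_force: [-16.3, -1.6, 10.8]
finger_gap: 0.0594
gripper_force: 7.9
time: 34.52
ee_pos: [0.4114, 0.0233, 0.1514]
tool_rot: [[1.0, -0.027, 0.001], [-0.027, -1.0, -0.0], [0.001, 0.0, -1.0]]
wrist_force: [0.3, -0.1, 0.3]
finger_gap: 0.0597
gripper_force: 0.0
[-0.23  0.23  1.78  0.    1.12  1.37]
[np.float64(672.5000000000018), np.float64(673.0000000000018), np.float64(676.5000000000015), np.float64(677.5000000000014)]
```

View pics/t10.png

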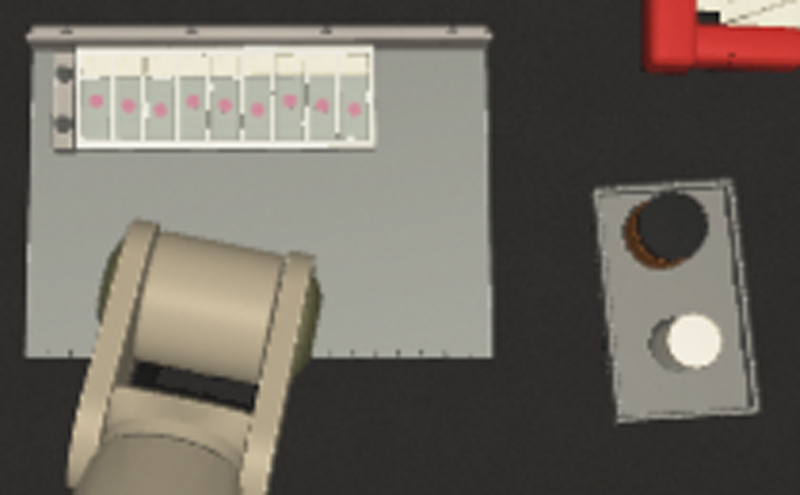

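The carrier lies along the rail over its whole length (row 46) and against the stop (column 76). The pot stands upright in the tray at (693,340), and the robot is clear.

```bash
python3 -c "
from workcell import workorder;print(workorder.finish_job())"
```

```text
the job is handed in; nothing more can be done
None
```

The job is handed in at about 35 s: the pot stands upright in the tray beside the jar, and the carrier lies flat along the rail with its end against the stop, as the last top view and the contact forces show; no bystander was touched in any move.

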